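# Hold the angle gauge at its mark on the sprung stud

## Robot

A 7-joint arm with a two-finger parallel gripper is mounted at the origin on the work surface. World frame = base frame: x ahead of the robot, y to its left, z up, the work surface at z = 0. Lengths are in m, angles in rad, forces in N, time in s.
With the tool pointing down it reaches from about 0.4 to 0.85 m from the base axis. Payload 10.4 kg.
Tool frame: the origin (TCP) lies at the centre of the arm's flange, where the gripper is bolted on; the fingertips stand 182 mm ahead of it and the grasp point (between the pads) lies r.grasp_offset ahead of it (r.grasp_offset is the distance from the TCP to the grasp point, in m); z points along the fingers, y is the line along which they close (so a half turn about z gives the same grasp; the last joint's range is limited). The gripper opens to 87 mm and grips with 3 to 60 N. Pads are 19 mm wide; open, the fingers measure 117 mm over their backs; the gripper's body (75 mm by 190 mm) begins 51 mm behind the grasp point.
Start: joints at [1.126, 0.332, -0.065, 1.46, 0.022, 1.35, -0.088], TCP at [0.256, -0.57, 0.405] pointing down, gripper open.
Joint ranges: [-2.6, 2.6], [-0.5, 2.12], [-1.47, 1.34], [0.16, 2.42], [-1.27, 4.41], [0.06, 2.06], [-2.6, 2.6]. Speed limits (rad/s): [2.22, 2.22, 2.79, 2.79, 3.14, 3.14, 3.14].

## Interface

Orientations are given as a unit quaternion [x, y, z, w].
In Python, from bench import status, vision, job, spotter, r gives the robot as it stands. The module is installed in compiled form; this text tells all that it offers.
- The arm moves only by the tool play_rows, never from a script. Its argument "series" is a list of rows, each a list of 6 numbers: the shift along the tool's x, y, z each as a share of 150 mm, from -1 to 1, then the turn, a rotation vector about the tool's x, y, z each as a share of 30 degrees, from -1 to 1. In form: [[x, y, z, ax, ay, az], ...]. A call has 1 to 5 rows; each row is the pose to reach, as a shift and turn from the pose commanded when the call began, along the tool's axes at that moment; what a row does not reach only later rows make up. A row lasts 1/10 s, in which the tool goes at most 50 mm and 8.59 degrees, less where a joint would pass 70% of its speed; a pose out of reach is approached as far as the arm can. A call with a number of a shift or a turn outside -1 to 1 is refused whole. A call with a gripper value outside its range is refused whole. "fingers" is the opening, from -1 (shut) to 1 (fully open), set as the call begins (left out, the last holds). The fingers move at their own pace and stop on an object; "squeeze" is the grip in N (left out, the last holds). Time passes only in rows, so rows that repeat a pose let the fingers close. It gives the time, the measured TCP pose, the force, the opening and the grip force at its end, in the units of the state.
- status.read_state(): the state, without advancing time (a new reading comes with each control period).
- vision.camera(name): name is "side" or "top"; returns the picture (480x640x3 uint8, blue, green, red); there is no depth.
- vision.calibration(name): a dict with "fx", "fy", "cx", "cy" (pixels), "rvec" (rotation vector, rad) and "tvec" (3), from world to camera coordinates, as OpenCV has them. Camera axes: x right, y down, z forward; pixel columns grow to the right and rows downward; lengths in m; the calibration is good to about 2 mm. A picture is of the moment at which its call begins. calibration takes no time and is no camera call.
- job.close_job(): hands the job in; it is judged then, once.
Trained networks look in the newest picture that a camera, given by its name, has taken for a name from the list of things; names that differ only in an ending like _2 or _b are one class to them, and where a whole thing is asked for, a point or a joint stands for the part that bears it (a point fixed in the world has none). Each returns a list of dicts, best first, with "conf" (0 to 1); they miss things now and then, are a little off and sometimes report something else, mostly with a low value. They report only what shows in the picture. A call takes as long as a camera call. They do not tell look-alikes from the thing itself.
- spotter.boxes_of(camera, name): "point" ([x, y, z] in m, in world coordinates, good to about 4 mm: the middle of the surface that is visible of it).
- spotter.regions_of(camera, name): "pixels" (480x640 bool, what is visible of it).
The state is a dict: "time": time; "joint_positions": joint angles; "joint_vel": joint speeds; "joint_torque": joint torques, N m; "ee_pos": TCP position; "eef_rot": TCP orientation; "ft_force": force on the tool from outside, world axes, zero at the start; "torque": the same for the moment, N m; "width": finger opening in m; "grip_force": force on a finger pad.
Only numpy, scipy, OpenCV 4.12 (cv2) and the standard library are available. Lean on these libraries where they do the work, as an engineer would, in place of code of your own. Each camera call takes 0.05 s, during which the arm holds its last target. There are 200 camera calls.

## Task

Lift the aluminium channel offcut off the stud block, where it guards the sprung brass stud, and leave it inside the shallow blue tray. Then take the angle gauge by its yellow handle, set it upright with the middle of its foot on the stud, pressing so lightly that the stud gives but is not pushed fully home, and, with it on the stud, rock it sideways, dial kept plumb, until the swinging pointer settles inside the red band on the dial. Finish while still holding it there, still and resting on the stud; leave everything else on the bench where it is.

Things in the scene. Friction and masses are not known exactly. Their poses are not given: they have to be found in the camera images.
- gauge: pendulum angle gauge, about 500 g, on the rubber mat: flat yellow foot 56 (x) x 110 (y) x 14 mm; black round case, radius 68, 26 thick, centre 80 mm up, axis along x, white dial on its +x face; on top a yellow block handle 28 (x) x 44 (y) mm, free sides from 148 to 192 mm up. Origin: centre of the underside; z up, +x out of the dial (away from the robot within 0.35 rad at the start)
- pointer (a joint): angle (rad) of the free black plumb pointer about the gauge's +x axis; 0 = towards the middle of the foot. It hangs straight down by its weight and settles in about half a second, so rolling the gauge by +a about its own +x axis makes it read -a
- dial (a joint): angle (rad) of the white dial with the red band about the gauge's +x axis; 0 = band at the very bottom; same sense as the pointer, so pointer = dial puts the pointer on the middle of the band. The dial is stiff and was set beforehand to between 0.22 and 0.45
- pointer_tip (a point): tip of the pointer, 58 mm from the pivot
- band (a point): middle of the red band on the dial, 53 mm from the pivot; the band is 10 mm wide, about 5 degrees either side of its middle
- block: grey steel stud block fixed to the bench, 100 x 100 x 30 mm; origin at the centre of its underside, z up
- stud_top (a point): top of the brass stud head, mid-block, 75 mm above the bench when free; moves down with the stud. The head is uneven: a round bump of radius 11 mm with its top at this height, 3 mm to the block's -y side of this point, and one of radius 8 mm, 9 mm to the +y side and 3 mm lower
- stud (a joint): how far the sprung stud is pressed down (m): 0 free, 0.015 fully home; spring about 600 N/m (about 9 to 10 N fully home). The gauge's own weight alone would press it about 6 to 9 mm
- offcut: offcut of aluminium U channel, about 120 g, standing open side down over the stud on the block: 60 (x) long, 44 (y) wide, 60 mm high, walls 3 mm, top 4 mm, open at its two x ends. Origin: centre of its lower edges; x along the channel, z up
- offcut_center (a point): centre of the offcut, 30 mm above its origin
- tray: shallow blue tray fixed to the bench, 160 x 160 mm outside, 25 mm high, walls and floor 5 mm; origin at the centre of its underside, z up. Tray and mat stand left and right of the block, either way round
- mat: black rubber mat fixed to the bench, 130 x 150 x 4 mm, on which the gauge stands; origin at the centre of its underside
- mouse: black computer mouse, 60 x 105 x 29 mm; a bystander, to be left alone; origin at its underside
- bottle: amber reagent bottle, diameter 76 mm, height 150 mm; a bystander, to be left alone; origin at its underside
- flask: clear glass volumetric flask, diameter 72 mm, height 165 mm; a bystander, to be left alone; origin at its underside
- screwdriver: screwdriver lying on the bench; a bystander, to be left alone; origin at its underside
- weight: brass calibration weight, diameter 36 mm, height 47 mm; a bystander, to be left alone; origin at its underside
- reel: orange plastic reel lying flat, outer diameter 72 mm, height 30 mm; a bystander, to be left alone; origin at its underside
- wrench: steel wrench lying on the bench; a bystander, to be left alone; origin at its underside
Not all that is in view belongs to the job. What is meant by the offcut is not green, and is the larger of those in its own colour.

How it is judged:
On the way, in this order (a step that is already met when the one before it is completed fails the run):
1. the offcut lies in the tray, let go (x of offcut_center in the frame of tray between -0.065 and 0.065 m and y of offcut_center in the frame of tray between -0.065 and 0.065 m and z of offcut_center in the frame of tray between 0 and 0.042 m and linear speed of offcut below 0.03 m/s and contact force between the fingers and offcut below 0.1 N), for 0.2 s.
2. the gauge is held upright (within 0.12 rad) with its foot on the stud (x of stud_top in the frame of gauge between -0.02 and 0.02 m and y of stud_top in the frame of gauge between -0.022 and 0.022 m and z of stud_top in the frame of gauge between -0.012 and 0.012 m and value of joint stud between 0.0015 and 0.014 m and contact force between the fingers and gauge above 1.5 N and angle between gauge's own x axis and vertical between 1.4 and 1.75 rad and angle between gauge's own z axis and vertical below 0.12 rad), for 0.1 s.
3. on the stud, the gauge is rocked until the pointer is still inside the red band (x of stud_top in the frame of gauge between -0.02 and 0.02 m and y of stud_top in the frame of gauge between -0.022 and 0.022 m and z of stud_top in the frame of gauge between -0.012 and 0.012 m and value of joint stud between 0.0015 and 0.014 m and contact force between the fingers and gauge above 1.5 N and angle between gauge's own x axis and vertical between 1.4 and 1.75 rad and angle between the z axis of pointer_tip and the z axis of band, either way round below 0.09 rad and velocity of joint pointer between -0.15 and 0.15 rad/s and angular speed of gauge below 0.1 rad/s and linear speed of gauge below 0.02 m/s), for 0.3 s.
At the end, for the whole second after the job is handed in: Gauge gripped (over 1.5 N), stud under the middle of its foot (within 20 mm across, 22 mm along) and pressed 1.5 to 14 mm, dial plumb within 0.17 rad, pointer within 0.09 rad of the band's middle, all still; offcut let go inside the tray (all of step 1 and all of step 3); the arm keeps its last pose, push and grip.
It fails at once if a bystander was moved more than 30 mm (distance of any of mouse, bottle, flask, screwdriver, weight, reel, wrench from where it was at the start of the episode above 0.03 m).
It fails at once if the gauge was laid or knocked over (angle between gauge's own z axis and vertical above 1 rad).
It also fails if it takes over 51 s, if anything falls off the work surface, if the arm or the gripper's body presses on something with over 40 N, if the wrist force passes 120 N, or if a joint passes its speed limit or range.

## Working session

There is one attempt and no reset: what is moved stays moved. The work goes in short steps, Python scripts to look and compute and a tool call to move; the robot and the scene stay as the last step left them, time stands still between calls to the robot, and variables do not carry over. Pictures are saved under pics/ and viewed, at most 10 in all, crops included, and the job is handed in when it is done.

Besides the shell and the picture viewer there is one more tool, called after ">>>" as name([rows], argument=value, ...), one row to a line, values as JSON. play_rows: Moves the arm, as the interface text tells. Shift numbers are shares of 150 mm and turn numbers shares of 30 degrees, none past 1 either way. Its arguments: {"type":"object","properties":{"series":{"type":"array","items":{"type":"array","items":{"type":"number"}}},"fingers":{"type":"number"},"squeeze":{"type":"number"}},"required":["series"]}

```bash
mkdir -p pics; python3 - <<'E'
from bench import status, vision, job, spotter, r
import cv2, numpy as np
s=status.read_state(); print({k:np.round(v,3) for k,v in s.items()}, r.grasp_offset)
for c in("top","side"):
    im=vision.camera(c); cv2.imwrite(f"pics/{c}0.png",im)
    print(c,vision.calibration(c))
    for n in("offcut","gauge","block","tray","mat","stud_top"):
        print(n,[(np.round(d["point"],3).tolist(),round(d["conf"],2)) for d in spotter.boxes_of(c,n)])
E
```

```text
{'time': np.float64(0.0), 'joint_positions': array([ 1.126,  0.333, -0.065,  1.461,  0.022,  1.35 , -0.088]), 'joint_vel': array([ 0.001, -0.001, -0.   ,  0.   ,  0.001,  0.001,  0.   ]), 'joint_torque': array([-0.0000e+00, -6.2326e+01,  2.4000e-02, -3.8989e+01, -6.1000e-02,
        4.0000e-02,  0.0000e+00]), 'ee_pos': array([ 0.256, -0.57 ,  0.404]), 'eef_rot': array([ 0.978,  0.209, -0.   , -0.001]), 'ft_force': array([ 0.128,  0.23 , -0.867]), 'torque': array([ 0.012, -0.026, -0.027]), 'grip_force': np.float64(0.0), 'width': np.float64(0.087)} 0.1635
top {'fx': 539.6564293920493, 'fy': 539.6564293920493, 'cx': 320.345232019435, 'cy': 228.9734703932264, 'rvec': array([ 2.14082918, -2.08677545,  0.22036948]), 'tvec': array([-0.03446886,  0.58290743,  1.40890641])}
offcut [([0.513, -0.036, 0.093], 0.85), ([0.372, -0.017, 0.059], 0.8), ([0.636, -0.073, 0.043], 0.59)]
gauge [([0.504, 0.282, 0.12], 0.92)]
block [([0.503, -0.034, 0.031], 0.72)]
tray [([0.539, -0.276, 0.004], 0.55)]
mat [([0.498, 0.271, 0.005], 0.62)]
stud_top []
side {'fx': 543.4661218614723, 'fy': 543.4661218614723, 'cx': 312.7613924051389, 'cy': 243.68814510919557, 'rvec': array([ 0.89322839, -2.42373917,  1.18139925]), 'tvec': array([0.42930769, 0.308692  , 1.02327271])}
offcut [([0.37, -0.004, 0.056], 0.93), ([0.631, -0.06, 0.034], 0.72), ([0.51, -0.024, 0.08], 0.56)]
gauge [([0.499, 0.307, 0.096], 0.96), ([0.48, 0.323, 0.005], 0.49)]
block [([0.491, -0.008, 0.03], 0.56), ([0.639, 0.484, 0.007], 0.47), ([0.503, -0.024, 0.081], 0.37)]
tray [([0.541, -0.28, 0.004], 0.84)]
mat [([0.48, 0.324, 0.007], 0.58)]
stud_top []
```

View pics/top0.png

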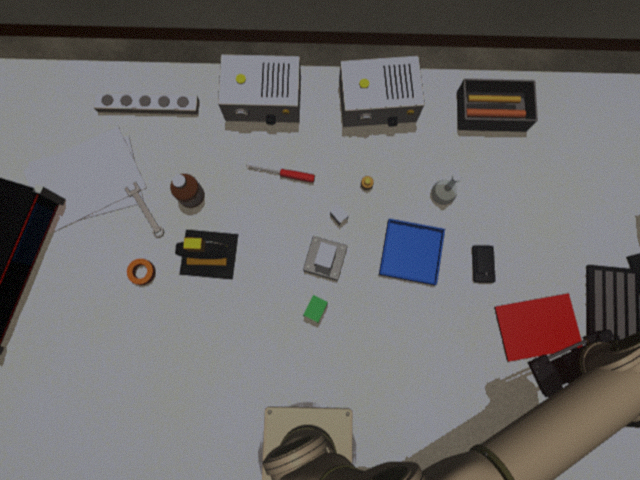

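View pics/side0.png

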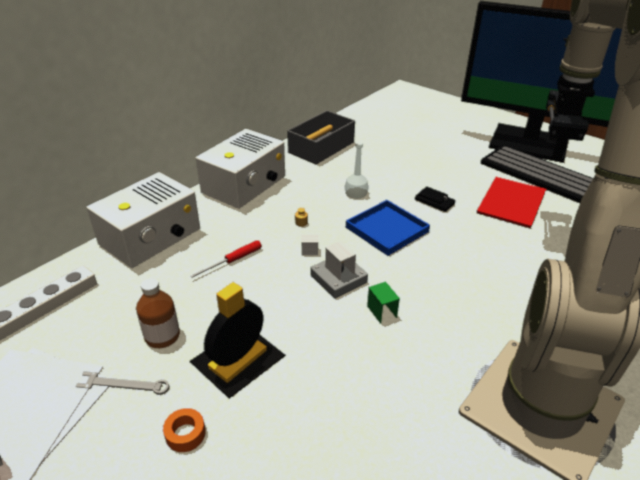

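The candidates for the offcut in the top view are the grey one on the block (325,257), the green one (316,308) and a small grey one (339,216). The one on the block fits: it isn't green, it's the larger of the two grey ones, and it stands over the stud. I'll confirm it in a crop and measure yaw angles at the same time.

```bash
cat > h.py <<'E'
import numpy as np, cv2
from bench import status, vision, spotter, r
from scipy.spatial.transform import Rotation as R
def cam(c):
    k=vision.calibration(c); K=np.array([[k["fx"],0,k["cx"]],[0,k["fy"],k["cy"]],[0,0,1]])
    return K,R.from_rotvec(k["rvec"]).as_matrix(),k["tvec"]
def onz(c,px,z):
    K,A,t=cam(c); d=(A.T@np.linalg.inv(K)@np.c_[px,np.ones(len(px))].T).T; o=-A.T@t
    return o+d*((z-o[2])/d[:,2])[:,None]
def proj(c,P):
    k=vision.calibration(c); return cv2.projectPoints(np.float64(P),k["rvec"],k["tvec"],cam(c)[0],None)[0][:,0]
def rect(c,m,z):
    cs=cv2.findContours(m.astype(np.uint8),0,2)[0]; q=max(cs,key=cv2.contourArea)[:,0]
    return cv2.minAreaRect((onz(c,q,z)[:,:2]*1000).astype(np.float32))
E
python3 - <<'E'
from h import *
for c in("top","side"):
    print(c,"cam pos",-cam(c)[1].T@cam(c)[2])
T=vision.camera("top");S=vision.camera("side")
for n,z in(("offcut",.09),("block",.03),("tray",.025),("mat",.004)):
    for d in spotter.regions_of("top",n)[:3]: 
        ys,xs=np.where(d["pixels"]); print(n,d["conf"],xs.mean().round(),ys.mean().round(),rect("top",d["pixels"],z))
hsv=cv2.cvtColor(T,cv2.COLOR_BGR2HSV)
m=cv2.inRange(hsv,(20,150,120),(35,255,255)); m[:225]=0;m[260:]=0;m[:,:170]=0;m[:,240:]=0
print("handle",rect("top",m,.196))
b=cv2.inRange(hsv,(100,120,60),(130,255,255)); b[:210]=0;b[:,:370]=0;b[:,455:]=0;b[290:]=0
print("tray hsv",rect("top",b,.025))
f=lambda i,x,y,w=60,h=50:cv2.resize(i[y:y+h,x:x+w],(400,300*h//50 if h!=50 else 333),interpolation=cv2.INTER_CUBIC)
a=[cv2.resize(i[y:y+75,x:x+100],(400,300),interpolation=cv2.INTER_CUBIC) for i,x,y in((T,275,205),(S,285,225),(T,160,215),(S,180,275))]
cv2.imwrite("pics/crop1.png",np.vstack([np.hstack(a[:2]),np.hstack(a[2:])]))
E
```

```text
top cam pos [ 0.28351069 -0.02039514  1.49839653]
side cam pos [-0.06981228  0.74809897  0.87301607]
offcut 0.85 315.0 308.0 ((368.63189697265625, -11.72719955444336), (40.42636489868164, 54.0056266784668), 65.01030731201172)
offcut 0.75 326.0 254.0 ((507.44390869140625, -34.79722595214844), (44.90047836303711, 65.34809875488281), 74.34574890136719)
offcut 0.53 339.0 213.0 ((622.1011962890625, -67.1756591796875), (44.684913635253906, 39.07776641845703), 39.23812484741211)
block 0.97 325.0 259.0 ((511.62042236328125, -34.12116622924805), (97.90277099609375, 103.92659759521484), 75.4679183959961)
tray 0.51 144.0 208.0 ((631.9110717773438, 475.6697998046875), (176.48974609375, 38.5841064453125), 32.20376205444336)
mat 0.67 212.0 256.0 ((517.71728515625, 291.25335693359375), (151.38377380371094, 129.60263061523438), 86.02847290039062)
handle ((513.2565307617188, 293.7947998046875), (22.405750274658203, 39.85778045654297), 1.483934760093689)
tray hsv ((535.0452270507812, -274.61505126953125), (158.46142578125, 159.041259765625), 80.6467056274414)
```

View pics/crop1.png

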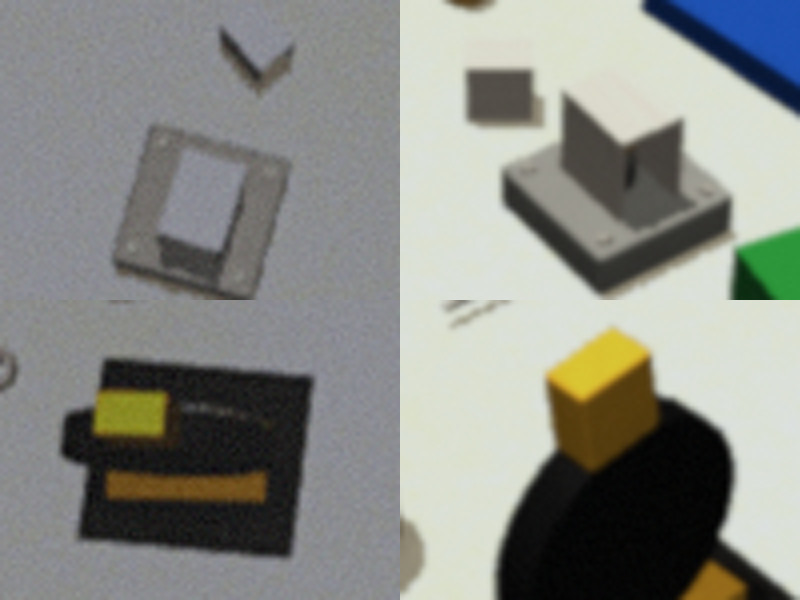

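The crop confirms it: the larger grey channel stands open side down on the block at (325,257), with the green one and the small grey one clear of it. The gauge handle's top is at about (193,243), and the dial faces away from the robot. Next I'll refine the positions and work out the first moves.

```bash
cat >> h.py <<'E'
def go(p,yaw,roll=0,n=3):
    """print calls' tool-frame shares to TCP p; tool down, tool x at yaw(deg)"""
    s=status.read_state(); P=s["ee_pos"]; A=R.from_quat(s["eef_rot"])
    B=R.from_euler("z",yaw,degrees=True)*R.from_euler("x",180,degrees=True) if np.isscalar(yaw) else yaw
    sh=A.inv().apply(np.array(p)-P)/.15; rv=(A.inv()*B).as_rotvec()/np.radians(30)
    print("total share shift",sh.round(3),"turn",rv.round(3),"| pos",P.round(4))
E
python3 - <<'E'
from h import *
T=vision.camera("top"); g=cv2.cvtColor(T,cv2.COLOR_BGR2GRAY); S=vision.camera("side")
s=g[235:285,300:350]; print(np.percentile(s,[10,50,75,90,97]))
for th in (150,165,180):
  m=np.zeros_like(g); m[238:272,312:341]=cv2.threshold(g,th,255,0)[1][238:272,312:341]; print(th,rect("top",m,.09))
for c,I,b in(("top",T,(170,225,210,260)),("side",S,(200,280,260,330))):
  h=cv2.cvtColor(I,cv2.COLOR_BGR2HSV); x0,y0,x1,y1=b
  for v in(90,140,160):
    m=np.zeros_like(g); m[y0:y1,x0:x1]=cv2.inRange(h,(18,120,v),(38,255,255))[y0:y1,x0:x1]; print(c,v,rect(c,m,.196))
go([.511,-.036,.40],-14.8)
E
```

```text
[ 92. 135. 141. 143. 145.]Traceback (most recent call last):
  File "<stdin>", line 5, in <module>
  File "h.py", line 13, in rect
    cs=cv2.findContours(m.astype(np.uint8),0,2)[0]; q=max(cs,key=cv2.contourArea)[:,0]
                                                      ~~~^^^^^^^^^^^^^^^^^^^^^^^^
ValueError: max() iterable argument is empty
```

```bash
cat >> h.py <<'E'
from scipy.optimize import minimize
def fit(ms,size,z0,x0):
    """ms {cam:mask}; box silhouette fit of x,y,yaw(deg)"""
    c=np.array([[i,j,k] for i in(-.5,.5) for j in(-.5,.5) for k in(0,1)])*size
    def cost(v):
        P=R.from_euler("z",v[2],degrees=True).apply(c)+[v[0]/1000,v[1]/1000,z0]; e=0
        for n,m in ms.items():
            h=cv2.convexHull((proj(n,P)*16+0).astype(np.int32)); q=np.zeros(m.shape,np.uint8)
            cv2.fillConvexPoly(q,h,1,shift=4); e+=1-(q&m).sum()/(q|m).sum()
        return e
    b=minimize(cost,x0,method="Nelder-Mead",options=dict(initial_simplex=np.array(x0)+np.array([[0,0,0],[8,0,0],[0,8,0],[0,0,8]])))
    return b.x.round(1),round(b.fun,3)
E
python3 - <<'E'
from h import *
I={c:vision.camera(c) for c in("top","side")}; off={};blk={};yl={};
for c,at in(("top",(325,254)),("side",(340,265))):
    best=lambda n,at:min(spotter.regions_of(c,n),key=lambda d:np.hypot(*(np.argwhere(d["pixels"]).mean(0)-at[::-1])))["pixels"].astype(np.uint8)
    off[c]=best("offcut",at)
    h=cv2.cvtColor(I[c],cv2.COLOR_BGR2HSV); x0,y0,x1,y1=(170,225,210,258) if c=="top" else (210,275,250,323)
    m=np.zeros((480,640),np.uint8); m[y0:y1,x0:x1]=cv2.inRange(h,(15,120,50),(38,255,255))[y0:y1,x0:x1]//255; yl[c]=m
    print(c,off[c].sum(),m.sum())
for k in(off,yl):
    sz,z0,x0=((.06,.044,.06),.03,[511,-36,-15]) if k is off else ((.028,.044,.044),.152,[510,294,0])
    print("both",fit(k,sz,z0,x0),"top",fit({"top":k["top"]},sz,z0,x0),"side",fit({"side":k["side"]},sz,z0,x0))
go([.511,-.036,.40],-14.8)
E
```

```text
top 383 237
side 829 677
both (array([514. , -36.2, -15.5]), np.float64(0.334)) top (array([513.1, -34.6, -13.1]), np.float64(0.178)) side (array([515.1, -37.6, -14.5]), np.float64(0.142))
both (array([513.7, 294.3,   0.9]), np.float64(0.425)) top (array([513.7, 294.1,  -2.2]), np.float64(0.281)) side (array([513.5, 293. ,   8.1]), np.float64(0.139))
total share shift [ 3.01  -2.553  0.032] turn [ 0.    -0.     1.299] | pos [ 0.2559 -0.5702  0.4048]
```

>>> play_rows([
  [0.25,-0.21,0,0,0,0],
  [0.5,-0.43,0,0,0,0],
  [0.75,-0.64,0,0,0,0],
  [1,-0.85,0,0,0,0],
], fingers=1)

```text
time: 1.7
ee_pos: [0.3411, -0.3906, 0.4049]
eef_rot: [0.978, 0.209, 0.0, 0.0]
ft_force: [2.2, 0.4, -0.2]
width: 0.0871
grip_force: 0.0
```

>>> play_rows([
  [0.25,-0.21,0,0,0,0],
  [0.5,-0.43,0,0,0,0],
  [0.75,-0.64,0,0,0,0],
  [1,-0.85,0,0,0,0],
])

```text
time: 2.1
ee_pos: [0.4256, -0.2128, 0.4051]
eef_rot: [0.978, 0.209, 0.0, 0.0]
ft_force: [0.8, 0.3, -0.1]
width: 0.0871
grip_force: 0.0
```

>>> play_rows([
  [0.25,-0.21,0,0,0,0.25],
  [0.5,-0.43,0,0,0,0.5],
  [0.75,-0.64,0,0,0,0.75],
  [1,-0.85,0,0,0,1],
  [1,-0.85,0,0,0,1],
])

```text
time: 2.6
ee_pos: [0.5106, -0.0334, 0.4051]
eef_rot: [0.999, -0.051, 0.0, -0.0]
ft_force: [-0.3, 0.1, 0.2]
width: 0.0868
grip_force: 0.0
```

```bash
python3 -c "
from h import *
go([.5135,-.036,.2355],-14.8)"
```

```text
total share shift [0.02  0.017 1.13 ] turn [-0.002 -0.002  0.297] | pos [ 0.5106 -0.0334  0.4051]
```

>>> play_rows([
  [0.02,0.02,0.3,0,0,0.3],
  [0.02,0.02,0.6,0,0,0.3],
  [0.02,0.02,0.8,0,0,0.3],
  [0.02,0.02,0.97,0,0,0.3],
  [0.02,0.02,1,0,0,0.3],
])

```text
time: 3.1
ee_pos: [0.5114, -0.0404, 0.2521]
eef_rot: [0.992, -0.129, -0.002, -0.0]
ft_force: [-0.6, -0.5, 0.7]
width: 0.0873
grip_force: 0.0
```

>>> play_rows([
  [0,0,0.13,0,0,0],
  [0,0,0.13,0,0,0],
])

```text
time: 3.3
ee_pos: [0.5122, -0.0404, 0.2345]
eef_rot: [0.992, -0.129, -0.001, 0.0]
ft_force: [-0.8, 0.1, 0.7]
width: 0.0871
grip_force: 0.0
```

>>> play_rows([
  [0,0,0,0,0,0],
  [0,0,0,0,0,0],
  [0,0,0,0,0,0],
  [0,0,0,0,0,0],
  [0,0,0,0,0,0],
], fingers=-1, squeeze=15)

```text
time: 3.8
ee_pos: [0.5126, -0.0404, 0.2356]
eef_rot: [0.992, -0.129, 0.0, 0.0]
ft_force: [-0.3, 0.2, 0.4]
width: 0.0553
grip_force: 0.0
```

>>> play_rows([
  [0,0,0,0,0,0],
  [0,0,0,0,0,0],
  [0,0,0,0,0,0],
  [0,0,0,0,0,0],
])

```text
time: 4.2
ee_pos: [0.5131, -0.038, 0.2357]
eef_rot: [0.992, -0.128, 0.001, -0.002]
ft_force: [3.3, 9.3, -0.0]
width: 0.0441
grip_force: 15.0
```

>>> play_rows([
  [0,0,-0.1,0,0,0],
  [0,0,-0.3,0,0,0],
  [0,0,-0.5,0,0,0],
  [0,0,-0.7,0,0,0],
  [0,0,-0.7,0,0,0],
])

```text
time: 4.7
ee_pos: [0.5135, -0.0401, 0.3441]
eef_rot: [0.992, -0.129, 0.003, 0.0]
ft_force: [0.5, -0.5, -1.7]
width: 0.0441
grip_force: 15.0
```

```bash
python3 - <<'E'
from h import *
go([.535,-.275,.34],-14.8); 
I=[vision.camera(c) for c in("top","side")]
a=[cv2.resize(i[y:y+90,x:x+120],(400,300),interpolation=cv2.INTER_CUBIC) for i,x,y in((I[0],265,205),(I[1],285,200))]
cv2.imwrite("pics/crop2.png",np.hstack(a))
E
```

```text
total share shift [0.539 1.477 0.03 ] turn [-0.001 -0.012 -0.001] | pos [ 0.5135 -0.0401  0.3441]
```

View pics/crop2.png

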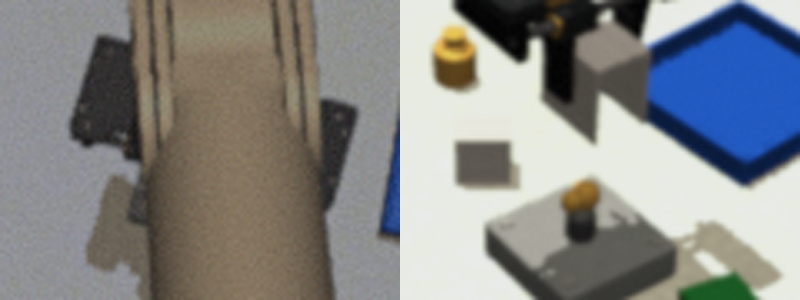

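The offcut is held in the fingers, and the stud with its two bumps now shows at about (580,195) in the crop. Next I'll move it to the tray.

>>> play_rows([
  [0.1,0.29,0,0,0,0],
  [0.2,0.55,0,0,0,0],
  [0.27,0.74,0,0,0,0],
  [0.27,0.74,0,0,0,0],
])

```text
time: 5.2
ee_pos: [0.5223, -0.1631, 0.3381]
eef_rot: [0.991, -0.132, -0.002, 0.001]
ft_force: [-0.7, -0.7, -1.1]
width: 0.0438
grip_force: 15.0
```

>>> play_rows([
  [0.1,0.29,0,0,0,0],
  [0.2,0.55,0.1,0,0,0],
  [0.27,0.74,0.3,0,0,0],
  [0.27,0.74,0.55,0,0,0],
  [0.27,0.74,0.6,0,0,0],
])

```text
time: 5.7
ee_pos: [0.5319, -0.2751, 0.2444]
eef_rot: [0.992, -0.13, -0.004, -0.002]
ft_force: [-0.7, 0.4, -1.9]
width: 0.0442
grip_force: 15.0
```

```bash
python3 -c "
from h import *
go([.535,-.275,.2125],-14.8)"
```

```text
total share shift [ 0.021 -0.006  0.213] turn [-0.004  0.017 -0.003] | pos [ 0.5319 -0.2751  0.2444]
```

>>> play_rows([
  [0,0,0.1,0,0,0],
  [0,0,0.18,0,0,0],
  [0,0,0.21,0,0,0],
  [0,0,0.21,0,0,0],
])

```text
time: 6.1
ee_pos: [0.5342, -0.2752, 0.2188]
eef_rot: [0.992, -0.129, 0.0, -0.0]
ft_force: [0.3, -0.6, -1.5]
width: 0.0436
grip_force: 15.0
```

>>> play_rows([
  [0,0,0,0,0,0],
  [0,0,0,0,0,0],
  [0,0,0,0,0,0],
  [0,0,0,0,0,0],
], fingers=1)

```text
time: 6.5
ee_pos: [0.5341, -0.2757, 0.2192]
eef_rot: [0.992, -0.129, 0.0, 0.0]
ft_force: [-0.3, 1.2, -0.7]
width: 0.0681
grip_force: 0.0
```

>>> play_rows([
  [0,0,-0.2,0,0,0],
  [0,0,-0.5,0,0,0],
  [0,0,-0.8,0,0,0],
  [0,0,-1,0,0,0],
  [0,0,-1,0,0,0],
])

```text
time: 7.0
ee_pos: [0.535, -0.2758, 0.3742]
eef_rot: [0.992, -0.129, 0.004, 0.001]
ft_force: [-0.1, 0.5, 0.5]
width: 0.087
grip_force: 0.0
```

```bash
python3 - <<'E'
from h import *
for c in("top","side"):
    I=vision.camera(c); cv2.imwrite(f"pics/{c}2.png",I)
    print(c,[(np.round(d["point"],3).tolist(),round(d["conf"],2)) for d in spotter.boxes_of(c,"offcut")],"stud",[(np.round(d["point"],4).tolist(),round(d["conf"],2)) for d in spotter.boxes_of(c,"stud_top")])
# stud: brass pixels near the block in the side and top views
P=[]
for c in("top","side"):
    I=vision.camera(c); h=cv2.cvtColor(I,cv2.COLOR_BGR2HSV); u,v=proj(c,[[.5125,-.035,.07]])[0].astype(int)
    m=cv2.inRange(h,(8,90,40),(35,255,255)); q=np.argwhere(m[v-18:v+18,u-18:u+18])[:,::-1]+[u-18,v-18]
    print(c,(u,v),len(q),q.mean(0) if len(q) else "", onz(c,[q.mean(0)],.07) if len(q) else "")
go([.5135,.294,.40],0)
E
```

```text
top [([0.526, -0.27, 0.065], 0.73), ([0.639, -0.071, 0.042], 0.7), ([0.369, -0.012, 0.061], 0.55), ([0.508, -0.225, 0.001], 0.3)] stud []
side [([0.63, -0.06, 0.034], 0.92), ([0.531, -0.261, 0.046], 0.84), ([0.369, -0.002, 0.057], 0.81)] stud []
top (np.int64(325), np.int64(254)) 66 [324.78787879 255.16666667] [[ 0.51026732 -0.03324516  0.07      ]]
side (np.int64(339), np.int64(257)) 85 [338.83529412 258.55294118] [[ 0.51061226 -0.03054537  0.07      ]]
total share shift [-1.103 -3.636 -0.212] turn [-0.001  0.003 -0.494] | pos [ 0.5339 -0.2756  0.3677]
```

View pics/side2.png

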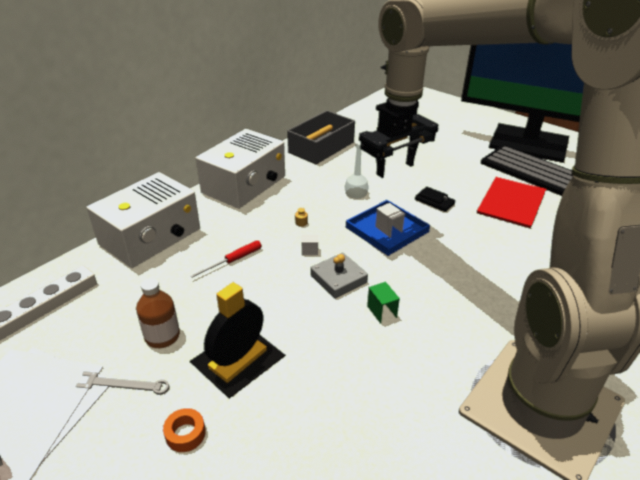

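The offcut stands in the tray at (390,218), and the stud is bare at (339,262). Next is the gauge's yaw, from the near edge of its foot.

```bash
python3 - <<'E'
from h import *
T=cv2.imread("pics/top2.png"); S=cv2.imread("pics/side2.png")
h=cv2.cvtColor(T,cv2.COLOR_BGR2HSV); m=cv2.inRange(h,(8,110,50),(38,255,255)); 
pts=np.array([(x,np.where(m[255:275,x])[0].max()+255.5) for x in range(188,225) if m[255:275,x].any()]); W=onz("top",pts,.012)
k=np.polyfit(W[:,1],W[:,0],1); print("foot -x edge: slope deg",np.degrees(np.arctan(k[0])),"ends y",W[:,1].min(),W[:,1].max(),"x mid",np.polyval(k,.294))
t=pts.copy(); t=np.array([(x,np.where(m[228:252,x])[0].min()+228-.5) for x in range(186,201) if m[228:252,x].any()]); W=onz("top",t,.196)
k=np.polyfit(W[:,1],W[:,0],1); print("handle +x edge",np.degrees(np.arctan(k[0])),np.polyval(k,.294),W[:,1].min(),W[:,1].max())
h=cv2.cvtColor(S,cv2.COLOR_BGR2HSV); ms=cv2.inRange(h,(8,110,50),(38,255,255))
# side: foot near (-x) top edge lower boundary
pts=np.array([(x,np.where(ms[335:395,x])[0].max()+335.5) for x in range(210,270) if ms[335:395,x].any()]); W=onz("side",pts,.004)
print(np.c_[pts,W[:,:2]*1000][::6].round(1))
B=[d["pixels"] for d in spotter.regions_of("top","block")[:1]]
vision.camera("top"); b=spotter.regions_of("top","block"); bs=None
vision.camera("side"); bs=spotter.regions_of("side","block")
f=lambda L,u:min(L,key=lambda d:np.hypot(*(np.argwhere(d["pixels"]).mean(0)-u)))["pixels"].astype(np.uint8)
M={"top":f(b,(258,325)),"side":f(bs,(273,339))}
for c in M: print(c,M[c].sum(),fit({c:M[c]},(.1,.1,.03),0,[512,-34,-14.7]))
E
```

```text
foot -x edge: slope deg 0.8508305809166453 ends y 0.244876653499005 0.34473799516962994 x mid 0.4835102763901841
handle +x edge -1.4892958940627972 0.5282083101796716 0.2753173232387751 0.3096442157521131
[[210.  369.5 538.8 346.4]
 [216.  374.5 520.3 346.9]
 [222.  379.5 502.2 347.4]
 [228.  381.5 489.7 343.1]
 [234.  376.5 489.6 327.1]
 [240.  371.5 489.6 310.9]
 [246.  366.5 489.5 294.4]
 [252.  361.5 489.5 277.5]
 [258.  356.5 489.5 260.4]
 [264.  351.5 489.4 242.9]]
top 280 (array([512. , -34. , -14.7]), np.float64(1.0))
side 1613 (array([516.1, -36.7, -12.8]), np.float64(0.088))
```

>>> play_rows([
  [-0.07,-0.23,-0.2,0,0,0],
  [-0.14,-0.5,-0.35,0,0,0],
  [-0.21,-0.75,-0.35,0,0,0],
  [-0.28,-0.91,-0.35,0,0,0],
])

```text
time: 8.05
ee_pos: [0.5286, -0.1297, 0.4223]
eef_rot: [0.992, -0.128, 0.001, -0.0]
ft_force: [0.8, -0.1, -0.3]
width: 0.0868
grip_force: 0.0
```

>>> play_rows([
  [-0.07,-0.25,0,0,0,0],
  [-0.14,-0.5,0,0,0,0],
  [-0.21,-0.75,0,0,0,0],
  [-0.28,-0.91,0,0,0,0],
])

```text
time: 8.45
ee_pos: [0.5224, 0.0128, 0.4215]
eef_rot: [0.992, -0.128, 0.0, -0.0]
ft_force: [0.4, -0.2, 0.3]
width: 0.0872
grip_force: 0.0
```

>>> play_rows([
  [-0.07,-0.25,0,0,0,0],
  [-0.14,-0.5,0,0,0,0],
  [-0.21,-0.75,0,0,0,0],
  [-0.28,-0.91,0,0,0,0],
])

```text
time: 8.85
ee_pos: [0.5165, 0.1554, 0.4214]
eef_rot: [0.992, -0.128, 0.0, -0.0]
ft_force: [0.6, -0.1, -0.5]
width: 0.0867
grip_force: 0.0
```

>>> play_rows([
  [-0.07,-0.25,0,0,0,-0.1],
  [-0.14,-0.5,0,0,0,-0.25],
  [-0.21,-0.75,0,0,0,-0.4],
  [-0.28,-0.9,0,0,0,-0.5],
  [-0.28,-0.9,0,0,0,-0.5],
])

```text
time: 9.35
ee_pos: [0.5092, 0.2977, 0.4211]
eef_rot: [1.0, 0.005, -0.001, -0.001]
ft_force: [-0.4, -0.5, 0.7]
width: 0.087
grip_force: 0.0
```

```bash
python3 - <<'E'
from h import *
print(status.read_state()["joint_positions"].round(2))
go([.5135,.294,.004+.174+.1635],0)
E
```

```text
[ 0.02  0.34 -0.78  1.5   0.24  1.4  -2.34]
total share shift [0.029 0.026 0.531] turn [-0.004  0.002  0.02 ] | pos [0.5092 0.2977 0.4211]
```

>>> play_rows([
  [0.03,0.025,0.2,0,0,0.02],
  [0.03,0.025,0.4,0,0,0.02],
  [0.03,0.025,0.53,0,0,0.02],
  [0.03,0.025,0.53,0,0,0.02],
])

```text
time: 9.75
ee_pos: [0.5153, 0.2884, 0.339]
eef_rot: [1.0, -0.005, -0.002, 0.001]
ft_force: [-0.2, -1.0, 0.1]
width: 0.0872
grip_force: 0.0
```

>>> play_rows([
  [0,0,0,0,0,0],
  [0,0,0,0,0,0],
  [0,0,0,0,0,0],
  [0,0,0,0,0,0],
  [0,0,0,0,0,0],
], fingers=-1, squeeze=45)

```text
time: 10.25
ee_pos: [0.5156, 0.29, 0.3422]
eef_rot: [1.0, -0.004, 0.0, -0.0]
ft_force: [-0.7, -1.0, -0.7]
width: 0.0546
grip_force: 0.0
```

>>> play_rows([
  [0,0,0,0,0,0],
  [0,0,0,0,0,0],
  [0,0,0,0,0,0],
  [0,0,0,0,0,0],
])

```text
time: 10.65
ee_pos: [0.5155, 0.2904, 0.3421]
eef_rot: [1.0, -0.004, 0.0, -0.0]
ft_force: [0.1, 3.3, 2.6]
width: 0.0439
grip_force: 44.9
```

>>> play_rows([
  [0,0,-0.1,0,0,0],
  [0,0,-0.3,0,0,0],
  [0,0,-0.5,0,0,0],
  [0,0,-0.75,0,0,0],
  [0,0,-0.75,0,0,0],
])

```text
time: 11.15
ee_pos: [0.5157, 0.2902, 0.4594]
eef_rot: [1.0, -0.004, 0.003, -0.001]
ft_force: [-0.2, 0.5, -5.5]
width: 0.0436
grip_force: 44.8
```

>>> play_rows([
  [0,0.15,0,0,0,0],
  [0,0.4,0,0,0,-0.2],
  [0,0.65,0,0,0,-0.45],
  [0,0.85,0,0,0,-0.7],
  [0,1,0,0,0,-0.9],
])

```text
time: 11.65
ee_pos: [0.5141, 0.1369, 0.4529]
eef_rot: [0.973, 0.231, -0.002, 0.001]
ft_force: [1.0, 0.0, -5.9]
width: 0.0433
grip_force: 44.8
```

```bash
python3 - <<'E'
from h import *
print(status.read_state()["joint_positions"].round(2))
go([.512,-.034,.46],100)
E
```

```text
[ 0.35  0.18 -0.78  1.6   0.13  1.42 -1.55]
total share shift [-0.525  1.012 -0.045] turn [-0.003  0.006 -2.443] | pos [0.5141 0.1369 0.4529]
```

>>> play_rows([
  [-0.1,0.2,-0.02,0,0,-0.2],
  [-0.22,0.42,-0.05,0,0,-0.45],
  [-0.34,0.65,-0.05,0,0,-0.65],
  [-0.46,0.88,-0.05,0,0,-0.85],
  [-0.52,1,-0.05,0,0,-1],
])

```text
time: 12.15
ee_pos: [0.5109, -0.0335, 0.4605]
eef_rot: [0.881, 0.474, -0.002, 0.0]
ft_force: [0.2, -0.3, -5.8]
width: 0.0438
grip_force: 44.8
```

>>> play_rows([
  [0,0,0,0,0,-0.25],
  [0,0,0,0,0,-0.5],
  [0,0,0,0,0,-0.75],
  [0,0,0,0,0,-1],
  [0,0,0,0,0,-1],
])

```text
time: 12.65
ee_pos: [0.5112, -0.0295, 0.4606]
eef_rot: [0.727, 0.686, -0.001, -0.001]
ft_force: [0.7, -0.4, -5.7]
width: 0.0438
grip_force: 44.8
```

>>> play_rows([
  [0,0,0,0,0,-0.25],
  [0,0,0,0,0,-0.45],
  [0,0,0,0,0,-0.45],
  [0,0,0,0,0,-0.45],
  [0,0,0,0,0,-0.45],
])

```text
time: 13.15
ee_pos: [0.5116, -0.0291, 0.4615]
eef_rot: [0.644, 0.765, -0.0, -0.0]
ft_force: [0.2, 0.2, -5.9]
width: 0.0437
grip_force: 44.8
```

```bash
python3 - <<'E'
from h import *
print(status.read_state()["joint_positions"].round(2))
go([.512,-.034,.46],100)
s=vision.camera("side"); u,v=proj("side",[[.512,-.034,.2]])[0].astype(int); print(u,v)
cv2.imwrite("pics/s3.png",cv2.resize(s[v-60:v+60,u-80:u+80],(800,600),interpolation=cv2.INTER_CUBIC))
for n in ("band","pointer_tip","dial","pointer"): print(n,[(np.round(d["point"],4).tolist(),round(d["conf"],2)) for d in spotter.boxes_of("side",n)])
E
```

```text
[ 0.66  0.11 -0.74  1.63  0.08  1.43  0.08]
total share shift [-0.032 -0.003  0.01 ] turn [-0.001  0.    -0.005] | pos [ 0.5116 -0.0291  0.4615]
341 211
band []
pointer_tip [([0.6888, -0.366, 0.0456], 0.18)]
dial [([0.5045, -0.0134, 0.205], 0.73)]
pointer []
```

View pics/s3.png

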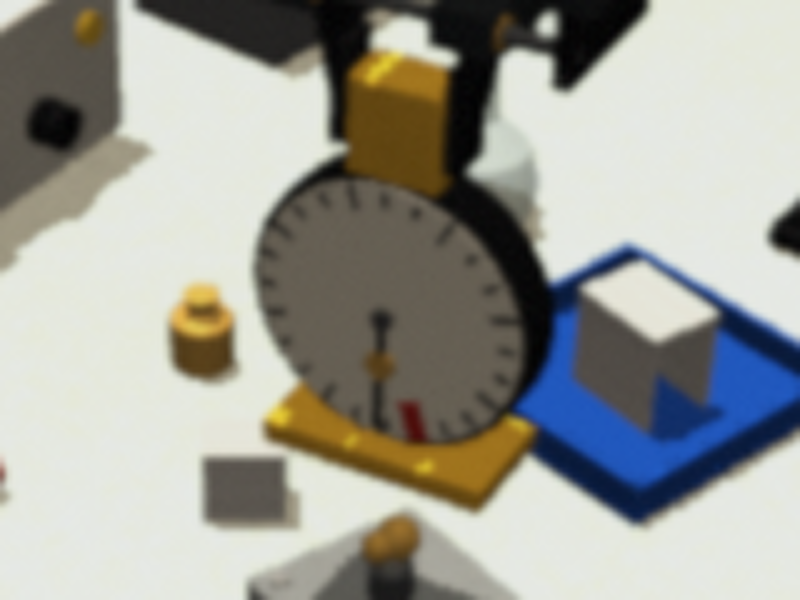

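The dial shows clearly: pivot at crop (381,320), pointer tip at (377,425), red band middle at (412,422), to the right of the pointer, so the dial angle is positive. Next I'll compute the dial angle, the gauge's pose in the grip and the stud position.

```bash
cat > m.py <<'E'
from h import *
from scipy.optimize import least_squares
px=lambda a,o=(261,151):np.array(a)/5+np.array(o)
def dial(c,piv,pts,G,yawrot):
    """angles about gauge x of pixels, dial plane through G+R*(13,0,80)"""
    n=yawrot.apply([1,0,0]); o=-cam(c)[1].T@cam(c)[2]; P0=G+yawrot.apply([.013,0,.08]); out=[]
    K,A,t=cam(c)
    hit=lambda p:(lambda d:o+d*((P0-o)@n)/(d@n))(A.T@np.linalg.inv(K)@np.r_[p,1])
    q=hit(piv)
    for p in pts:
        v=yawrot.inv().apply(hit(p)-q); out.append((np.arctan2(v[1],-v[2]).round(3),np.linalg.norm(v).round(4)))
    return yawrot.inv().apply(q-P0).round(4),out
def stud(c,I):
    m=cv2.inRange(cv2.cvtColor(I,cv2.COLOR_BGR2HSV),(8,90,40),(35,255,255))//255; u,v=proj(c,[[.5125,-.035,.07]])[0].astype(int)
    w=np.zeros_like(m); w[v-18:v+18,u-18:u+18]=m[v-18:v+18,u-18:u+18]
    w=cv2.dilate(w,None,iterations=0); yb=np.array([.255,.967,0])
    f=vision.calibration(c)["fx"]; o=-cam(c)[1].T@cam(c)[2]
    def cost(x):
        q=np.zeros((480*4,640*4),np.uint8)
        for s,rad in((-.003,.011),(.009,.008)):
            C=np.array([x[0]/1000,x[1]/1000,.064-(.0 if s<0 else .0)])+yb*s; p=proj(c,[C])[0]*4+1.5
            cv2.circle(q,tuple((p*16).astype(int)),int(4*16*rad*f/np.linalg.norm(C-o)),1,-1,shift=4)
        W=cv2.resize(w,None,fx=4,fy=4,interpolation=cv2.INTER_NEAREST); return 1-(q&W).sum()/(q|W).sum()
    b=minimize(cost,[512,-34],method="Nelder-Mead",options=dict(initial_simplex=[[512,-34],[519,-34],[512,-27]])); return b.x.round(1),round(b.fun,3),w.sum()
E
python3 - <<'E'
from m import *
s=status.read_state(); Y=R.from_euler("z",99.7,degrees=True)
G=s["ee_pos"]-[0,0,.338]+Y.apply([-.002,0,0]); print("G",G)
print("dial",dial("side",px((381,320)),[px((412,422)),px((377,425))],G,Y))
mod=np.array([[13,0,80],[28,-55,14],[28,55,14],[-28,55,14],[28,55,0]])/1e3
obs=px([(381,320),(265,423),(480,492),(535,427),(480,510)])
print("pred-obs",(proj("side",Y.apply(mod)+G)-obs).round(1).tolist())
b=least_squares(lambda v:(proj("side",R.from_euler("z",v[3],degrees=True).apply(mod)+v[:3])-obs).ravel(),[*G,99.7],x_scale=[.01,.01,.01,1]); print("fit G",b.x.round(4))
print("stud side",stud("side",cv2.imread("pics/side2.png")),"top",stud("top",cv2.imread("pics/top2.png")))
E
```

```text
G [ 0.51200733 -0.03099473  0.12374285]
dial (array([ 0.    , -0.0008, -0.004 ]), [(np.float64(0.341), np.float64(0.0514)), (np.float64(-0.001), np.float64(0.0569))])
pred-obs [[0.4, -1.4], [-2.0, -1.8], [-1.4, 0.1], [-0.9, -0.4], [-1.7, 1.5]]
fit G [ 5.27700e-01 -5.52000e-02  1.00200e-01  1.02531e+02]
stud side (array([514.8, -36.8]), np.float64(0.113), np.uint64(84)) top (array([510.9, -34.1]), np.float64(0.15), np.uint64(64))
```

>>> play_rows([
  [-0.03,0,0.1,0,0,0],
  [-0.03,0,0.2,0,0,0],
  [-0.03,0,0.27,0,0,0],
  [-0.03,0,0.3,0,0,0],
  [-0.03,0,0.3,0,0,0],
])

```text
time: 13.9
ee_pos: [0.5123, -0.0335, 0.4157]
eef_rot: [0.642, 0.766, -0.0, -0.001]
ft_force: [-0.3, 0.4, -6.0]
width: 0.0437
grip_force: 44.8
```

>>> play_rows([
  [0,0,0.02,0,0,0],
  [0,0,0.04,0,0,0],
  [0,0,0.06,0,0,0],
  [0,0,0.06,0,0,0],
  [0,0,0.06,0,0,0],
])

```text
time: 14.4
ee_pos: [0.5127, -0.0334, 0.4082]
eef_rot: [0.642, 0.766, 0.0, 0.0]
ft_force: [0.1, 0.1, -3.0]
width: 0.0435
grip_force: 44.8
```

```bash
python3 - <<'E'
from m import *
go([.5125,-.0335,.407],99.7); print(status.read_state()["ft_force"])
s=vision.camera("side")
cv2.imwrite("pics/s4.png",cv2.resize(s[175:295,261:421],(800,600),interpolation=cv2.INTER_CUBIC))
E
```

```text
total share shift [-0.    -0.001  0.008] turn [0.002 0.001 0.012] | pos [ 0.5127 -0.0334  0.4082]
[ 0.05033343  0.11270996 -2.98277169]
```

View pics/s4.png

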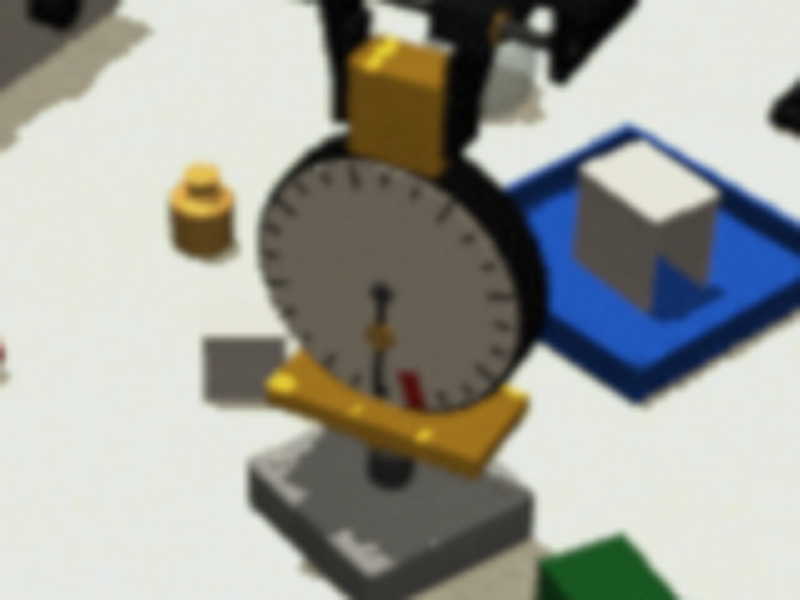

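The gauge is upright on the stud, which takes about 2.8 N (≈4.7 mm pressed). Next I'll rock it by −0.341 rad about its x axis, pivoting at the stud.

>>> play_rows([
  [0,-0.077,0.001,-0.065,0,0],
  [0,-0.153,0.005,-0.13,0,0],
  [0,-0.229,0.012,-0.195,0,0],
  [0,-0.306,0.021,-0.26,0,0],
  [0,-0.382,0.033,-0.326,0,0],
])

```text
time: 14.95
ee_pos: [0.4557, -0.0434, 0.4032]
eef_rot: [0.64, 0.764, 0.066, 0.056]
ft_force: [0.6, 1.1, -1.5]
width: 0.0436
grip_force: 44.8
```

>>> play_rows([
  [0,-0.077,0.001,-0.065,0,0],
  [0,-0.153,0.005,-0.13,0,0],
  [0,-0.229,0.012,-0.195,0,0],
  [0,-0.306,0.021,-0.26,0,0],
  [0,-0.382,0.033,-0.326,0,0],
])

```text
time: 15.45
ee_pos: [0.4009, -0.0531, 0.3885]
eef_rot: [0.633, 0.755, 0.131, 0.11]
ft_force: [0.4, 2.2, -2.3]
width: 0.0439
grip_force: 44.8
```

>>> play_rows([
  [0,0,0,0,0,0],
  [0,0,0,0,0,0],
  [0,0,0,0,0,0],
  [0,0,0,0,0,0],
  [0,0,0,0,0,0],
])

```text
time: 15.95
ee_pos: [0.4013, -0.0533, 0.3878]
eef_rot: [0.633, 0.756, 0.129, 0.108]
ft_force: [-4.9, -1.1, -1.6]
width: 0.0435
grip_force: 44.9
```

```bash
python3 - <<'E'
from m import *
s=status.read_state(); A=R.from_quat(s["eef_rot"]); B=A*R.from_euler("x",180,degrees=True)
print(B.as_euler("ZYX").round(3),s["ft_force"].round(2),"foot mid",(s["ee_pos"]+A.apply([-.002,0,.338])).round(4))
s=vision.camera("side")
cv2.imwrite("pics/s5.png",cv2.resize(s[175:295,261:421],(800,600),interpolation=cv2.INTER_CUBIC))
E
```

```text
[ 1.747e+00 -1.000e-03 -3.390e-01] [-4.94 -1.1  -1.56] foot mid [ 0.5122 -0.0353  0.069 ]
```

View pics/s5.png

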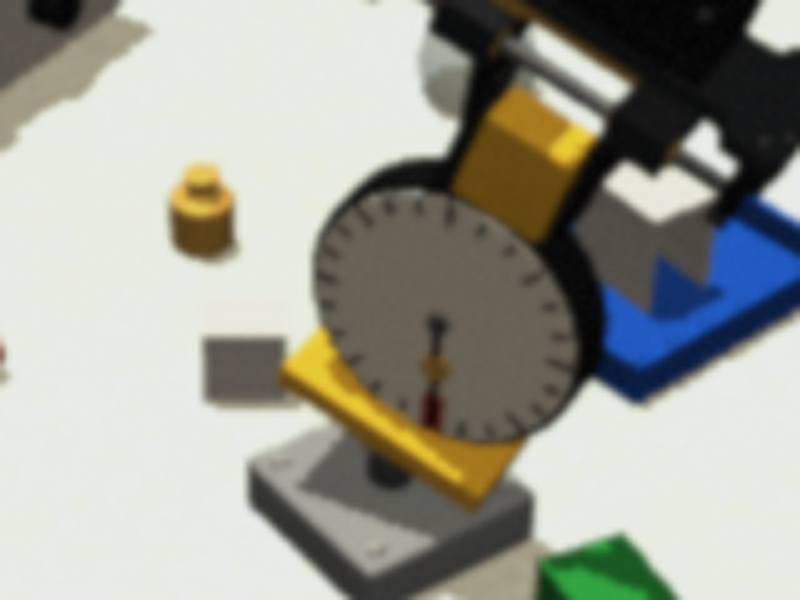

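The pointer (432,410) now lies over the middle of the red band. I'll settle briefly and recheck the force.

>>> play_rows([
  [0,0,0,0,0,0],
  [0,0,0,0,0,0],
  [0,0,0,0,0,0],
  [0,0,0,0,0,0],
  [0,0,0,0,0,0],
])

```text
time: 16.5
ee_pos: [0.4013, -0.0533, 0.3878]
eef_rot: [0.633, 0.756, 0.129, 0.108]
ft_force: [-4.7, -0.4, -1.7]
width: 0.044
grip_force: 44.9
```

```bash
python3 - <<'E'
from m import *
for i in range(4):
    vision.camera("side"); s=status.read_state(); print(s["ft_force"].round(2),s["ee_pos"].round(4),s["joint_vel"].round(3))
E
```

```text
[-4.96 -1.38 -0.7 ] [ 0.4013 -0.0533  0.3877] [ 0.001 -0.    -0.     0.002 -0.001  0.001 -0.   ]
[-5.51 -0.91 -2.56] [ 0.4013 -0.0533  0.3878] [ 0.001  0.001 -0.001 -0.001 -0.    -0.     0.001]
[-4.71 -1.46 -1.77] [ 0.4013 -0.0533  0.3878] [-0.     0.001 -0.001  0.002 -0.    -0.001  0.   ]
[-5.01 -2.04 -2.32] [ 0.4013 -0.0533  0.3878] [ 0.001 -0.001  0.002 -0.    -0.002 -0.001  0.001]
```

The readings are steady, and the stud carries about 4 N (≈7 mm), mid-range. I'm handing it in.

```bash
python3 -c "
from bench import job
print(job.close_job())"
```

```text
the job is handed in; nothing more can be done
None
```

I handed the job in with the offcut standing in the blue tray and the gauge still gripped on the stud (pressed about 7 mm by the force reading), its pointer over the middle of the red band in the last picture; `close_job()` returned no verdict.

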